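# Refit the clip-on cover of a soap case

## Task

Put the loose cover back on the soap case on the counter: hook the tongue on the cover's front edge under the bar at the front of the case, push it fully home, then swing the back edge down until the spring clip snaps over it and the cover lies flat. The plastic is brittle, so feel your way: while the cover still stands tilted its thin tongue bears no more than 12 N, and nothing on the case may be pushed with more than 25 N; leave all the other dishes where they are, and let go of the cover at the end.

Things in the scene. Friction and masses are not known exactly. Their poses are not given: they have to be found in the camera images.
- case: Plastic soap case: a 156 x 100 x 30 mm open shell stuck to the counter, holding a stiff sliding liner. Origin: centre of its underside; z up, x from front (slot end, faces the robot within 0.4 rad) to back (clip end). The liner (slot, sill, walls, clip) has unmeasured play: it sits 0 to 12 mm higher and up to 10 mm further front or back than the figures given here, and stays put. Find it by touch.
- slot (a point): Nominal middle of the mouth of the liner's front slot (true place: plus the play), at x = -56, z = 41.5 mm in the case frame. The slot is 7 mm high, between the sill (z = 38) and the keeper bar (underside z = 45, top z = 54, x = -67 to -56 mm, full width). It ends 6 mm in, at a wall at x = -62 mm. The cover's closed underside is level with the sill.
- sill (a point): Nominal place (plus the play) on the liner's flat front sill, at x = -41, z = 38 mm in the case frame. The sill runs from x = -62 mm (slot's end wall) to x = -26 mm. Liner side walls: inner faces at y = +-41.5 mm, top at z = 46 mm. Soap bar between x = -20 and 38 mm, top at z = 27 mm.
- back_wall (a point): Nominal middle (plus the play) of the top inner edge of the liner's rear wall, at x = 52.5, z = 54 mm in the case frame. The clip stands in a 32 mm gap in this wall; the rear ledge in front of the wall (x = 44 to 52.5, z = 38 mm) carries the cover's back.
- clip (a joint): Spring clip in the liner's rear wall, m: 0 = sprung forward, 0.009 = fully back. 26 mm wide; front face slopes back 30 degrees from upright, from x = 46.5, z = 44 mm to x = 53, z = 55 mm (plus the play); top z = 60 mm. The cover's rear edge pushes it back about 3.5 mm in passing (some 3 to 8 N at the rear edge, twice that at the rib); then it springs over the cover, back to about 0.
- cover: Loose rigid plastic cover, about 70 g, lying right way up: plate 100 (x) x 76 (y) x 4 mm, a tongue on its front edge and a grip rib on top. Origin: centre of the plate's underside; x from front (tongue) to back, z up. Flat, it is too long to pass between bar and clip: enter it tilted, tongue end down, 10 to 18 degrees. Closed, it lies parallel to the case's base.
- tongue (a point): Middle of the lower front edge of the cover's tongue, at x = -62, z = 0 mm in the cover frame, same axes. The tongue is 12 mm long (x), 44 mm wide (y), 4 mm thick, level with the plate. It can slide on the sill into the slot up to the end wall; home there, the cover's rear edge clears the rear wall by 2.5 mm.
- rib (a point): Middle of the top of the cover's grip rib, at x = -2, z = 26 mm in the cover frame, same axes. The rib stands 22 mm above the plate, is 36 mm long (x = -20 to 16 mm) and 12 mm wide in y.
- rear (a point): Middle of the lower rear edge of the cover, at x = 50, z = 0 mm in the cover frame, same axes. With the tongue home it meets the clip at about 6 degrees of tilt and stays there if let go. The top of the plate from x = 18 to 44 mm is free for pressing down.
- tray: Bystander: shallow plastic drain tray, 100 x 70 x 14 mm, no tongue and no rib. Origin: centre of its underside.
- spoon_cup: Bystander: steel spoon holder cup, 72 mm across, 110 mm tall. Origin: centre of its underside.
- mug: Bystander: white mug, 80 mm across, 90 mm tall. Origin: centre of its underside.
- bowl: Bystander: bowl, 130 mm across, 50 mm tall. Origin: centre of its underside.
- spoon: Bystander: steel spoon lying flat. Origin: at the middle of its length, underside.
- brush: Bystander: dish brush lying flat. Origin: at the middle of its length, underside.
- washing_up: Bystander: washing-up bottle, 64 mm across, 190 mm tall. Origin: centre of its underside.
Not all that is in view belongs to the job. Leave any grey or purple look-alike of the cover alone.

How it is judged:
By the outcome, as a careful person would: the job done as asked, in the order asked, and still so for the second after the job is handed in, with the robot touching nothing.
It also fails if it takes over 53 s, if anything falls off the work surface, if the arm or the gripper's body presses on something with over 40 N, if the wrist force passes 120 N, or if a joint passes its speed limit or range.

## Robot

A 6-joint arm with a two-finger parallel gripper is mounted at the origin on the work surface. World frame = base frame: x ahead of the robot, y to its left, z up, the work surface at z = 0. Lengths are in m, angles in degrees, forces in N, time in s.
With the tool pointing down it reaches from about 0.375 to 0.9 m from the base axis. Payload 3.1 kg.
Tool frame: the origin (TCP) lies between the finger pads; the fingertips stand 22 mm ahead of it and the grasp point (between the pads) lies 3 mm ahead of it (bot.tip_extent is the distance from the TCP to the fingertips, in m); y points along the fingers, z is the direction in which the jaws open and shut, and the axes are right-handed (so a half turn about y gives the same grasp; the last joint's range is limited). The gripper opens to 87 mm and grips with 3 to 60 N. Pads are 19 mm wide; open, the fingers measure 117 mm over their backs; the gripper's body (75 mm by 190 mm) begins 51 mm behind the grasp point.
Start: joints at [-83.394, 30.224, 82.088, -0, 67.689, -10.227], TCP at [0.181, -0.598, 0.245] pointing down, gripper open.
Joint ranges: [-176.69, 176.69], [-43.24, 126.21], [12.49, 139.97], [-82, 262], [0, 151.66], [-163.58, 163.58]. Speed limits (degrees/s): [159.86, 159.86, 180, 180, 180, 180].

## Interface

Orientations are given as a 3x3 rotation matrix whose columns are the frame's x, y, z axes.
In Python, from rig import bot, eyes, models gives the robot as it stands. The module is installed in compiled form; this text tells all that it offers.
- The arm moves only by the tool arm_command, never from a script. Its arguments are lists of equal length, an entry for each row: "translation": the shift along the tool's x, y, z each as a share of 0.08 m, from -1 to 1, a list of three; "rotation": the turn, a rotation vector about the tool's x, y, z each as a share of 60 degrees, from -1 to 1, a list of three; "grip": the closure, from -1 (fully open) to 1 (shut), so that 0 is half open. In form: {"translation": [[x, y, z], ...], "rotation": [[rx, ry, rz], ...], "grip": [grip, ...]}. A call has 1 to 5 rows; each row is the pose to reach, as a shift and turn from the pose commanded when the call began, along the tool's axes at that moment; what a row does not reach only later rows make up. A row lasts 1/10 s, in which the tool goes at most 50 mm and 8.59 degrees, less where a joint would pass 70% of its speed; a pose out of reach is approached as far as the arm can. A call with a number of a shift or a turn outside -1 to 1 is refused whole. A call with a gripper value outside its range is refused whole. The fingers move at their own pace and stop on an object; the grip force is fixed at half the most. Time passes only in rows, so rows that repeat a pose let the fingers close. It gives the time, the measured TCP pose, the force and the opening at its end, in the units of the state.
- bot.read_state(): the state, without advancing time (a new reading comes with each control period).
- eyes.capture(name): name is "side" or "top"; returns a dict with "image" (384x512x3 uint8, blue, green, red), "mtx" (3x3 intrinsics, pixels), "rvec" (rotation vector, rad) and "tvec" (3), from world to camera coordinates, as OpenCV has them. Camera axes: x right, y down, z forward; pixel columns grow to the right and rows downward; lengths in m; the calibration is good to about 2 mm. A picture is of the moment at which its call begins. There is no depth.
- bot.hand_in(): hands the job in, once; it reports no verdict.
Trained networks look in the newest picture that a camera, given by its name, has taken for a name from the list of things; names that differ only in an ending like _2 or _b are one class to them, and where a whole thing is asked for, a point or a joint stands for the part that bears it (a point fixed in the world has none). Each returns a list of dicts, best first, with "conf" (0 to 1); they miss things now and then, are a little off and sometimes report something else, mostly with a low value. They report only what shows in the picture. A call takes as long as a camera call. They do not tell look-alikes from the thing itself.
- models.recognise(camera, thing): "extent" ([left, top, right, bottom] as shares, 0 to 1, of the picture: columns of its width, rows of its height, round what is visible of it).
- models.spot_point(camera, thing): "point" ([column, row] as shares, 0 to 1, of the picture: columns of its width, rows of its height: a listed point, or the origin of a listed thing).
The state is a dict: "time_s": time; "joint_positions": joint angles; "qvel": joint speeds; "tau": joint torques, N m; "position": TCP position; "tcp_rot": TCP orientation; "force": force on the tool from outside, world axes, zero at the start; "moment": the same for the moment, N m; "opening": opening from 0.0 (shut) to 1.0 (fully open).
Only numpy, scipy, OpenCV 4.12 (cv2) and the standard library are available. Lean on these libraries where they do the work, as an engineer would, in place of code of your own. Each camera call takes 0.05 s, during which the arm holds its last target. There are 200 camera calls.

## Working session

There is one attempt and no reset: what is moved stays moved. The work goes in short steps, Python scripts to look and compute and a tool call to move; the robot and the scene stay as the last step left them, time stands still between calls to the robot, and variables do not carry over. Pictures are saved under pics/ and viewed, about 8 in all and at most 12, crops included, and the job is handed in when it is done.

Besides the shell and the picture viewer there is one more tool, called after "Call:" by a JSON object that holds its "name" and its "arguments", one argument or row to a line. arm_command: Moves the arm, as the interface text tells. Shift numbers are shares of 0.08 m and turn numbers shares of 60 degrees, none past 1 either way. Its arguments: {"type":"object","properties":{"translation":{"type":"array"},"rotation":{"type":"array"},"grip":{"type":"array"}},"required":["translation","rotation","grip"]}

```bash
mkdir -p pics && cat > h.py <<'E'
import numpy as np, cv2, pickle
from rig import bot, eyes, models
def cap(n,save=None):
    c=eyes.capture(n)
    if save: cv2.imwrite(save,c["image"])
    return c
def ray(c,px):
    R=cv2.Rodrigues(np.array(c["rvec"],float))[0];t=np.array(c["tvec"],float).ravel()
    d=R.T@np.linalg.inv(np.array(c["mtx"]))@np.array([px[0],px[1],1.]);o=-R.T@t
    return o,d
def atz(c,px,z):
    o,d=ray(c,px);return o+d*(z-o[2])/d[2]
def proj(c,P):
    return cv2.projectPoints(np.array(P,float).reshape(-1,1,3),np.array(c["rvec"],float),np.array(c["tvec"],float),np.array(c["mtx"],float),None)[0].reshape(-1,2)
E
python3 - <<'E'
from h import *
C={n:cap(n,f"pics/{n}0.png") for n in("side","top")}
pickle.dump(C,open("c0.pkl","wb"))
for n in C:
  for t in("case","cover","tray","slot","rib","rear","tongue","clip","back_wall","sill"):
    print(n,t,[(round(d["conf"],2),(np.array(d["point"])*[512,384]).round(1).tolist()) for d in models.spot_point(n,t)[:4]])
  print(ray(C[n],(256,192)))
s=bot.read_state();print(s["position"],s["tcp_rot"],s["force"],s["time_s"])
cv2.imwrite("pics/both.png",np.hstack([cv2.imread("pics/side0.png"),cv2.imread("pics/top0.png")])[:, :])
E
```

```text
side case [(0.81, [247.1, 170.6]), (0.23, [253.9, 212.9])]
side cover [(0.97, [258.6, 260.1]), (0.88, [219.6, 313.4]), (0.66, [186.6, 261.8])]
side tray [(0.69, [252.2, 212.5]), (0.53, [255.7, 250.7]), (0.16, [341.4, 347.8])]
side slot [(0.89, [228.7, 169.5])]
side rib [(0.75, [253.2, 254.9]), (0.72, [222.0, 312.1]), (0.68, [183.6, 260.6])]
side rear [(0.93, [194.0, 249.0]), (0.91, [236.1, 329.6]), (0.58, [276.0, 250.1])]
side tongue [(0.94, [233.8, 265.3]), (0.92, [172.5, 278.5]), (0.61, [201.9, 298.5])]Traceback (most recent call last):
  File "<stdin>", line 6, in <module>
ValueError: it knows: back_wall, bowl, brush, case, cover, mug, rear, rib, sill, slot, spoon, spoon_cup, tongue, tray, washing_up
```

View pics/top0.png

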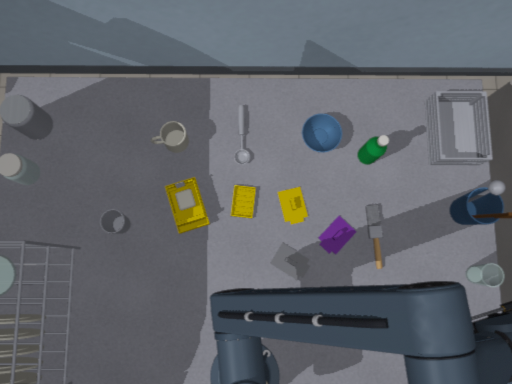

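View pics/side0.png

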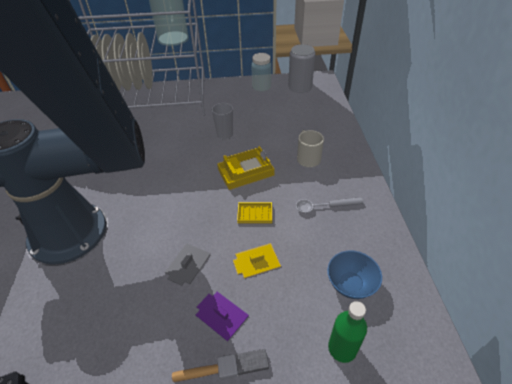

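Top view: the case is at (187,205), the ribbed yellow tray at (243,200), the yellow cover at (293,205), the purple look-alike at (337,234) and the grey one at (290,260). Side view: the cover is at (258,260), purple at (222,315), grey at (187,262) and the tray at (255,213). I choose the yellow piece with rib and tongue, at top (293,205) and side (258,260).

```bash
python3 - <<'E'
from h import *
C={n:cap(n) for n in("side","top")}
pickle.dump(C,open("c0.pkl","wb"))
want={"case":0,"slot":.0415,"sill":.038,"back_wall":.054,"cover":0,"rib":.026,"rear":0,"tongue":0}
for n in C:
  for t,z in want.items():
    for d in models.spot_point(n,t)[:4]:
      p=np.array(d["point"])*[512,384]
      print(n,t,round(d["conf"],2),p.round(1),atz(C[n],p,z).round(4))
  print(n,ray(C[n],(256,192))[0].round(3))
  hsv=cv2.cvtColor(C[n]["image"],cv2.COLOR_BGR2HSV)
  m=cv2.inRange(hsv,(20,120,60),(35,255,255))
  k,l,st,ce=cv2.connectedComponentsWithStats(m)
  for i in range(1,k):
    if st[i,4]>80: print(n,st[i],ce[i].round(1))
s=bot.read_state();print(s["position"],s["tcp_rot"],s["force"],s["time_s"])
t=C["top"]["image"][165:265,150:330];u=C["side"]["image"][140:290,160:310]
t=cv2.resize(t,None,fx=4,fy=4,interpolation=2)
u=cv2.resize(u,(400,400),interpolation=2)
cv2.imwrite("pics/crop0.png",np.hstack([t[:400,:400],t[:400,400:720]]) )
E
```

```text
side case 0.65 [244.7 171.5] [ 0.5096  0.1864 -0.    ]
side slot 0.62 [227.2 167.5] [0.4556 0.1667 0.0415]
side sill 0.58 [231.9 166.7] [0.4703 0.1725 0.038 ]
side sill 0.49 [274.  257.4] [ 0.5587 -0.1737  0.038 ]
side back_wall 0.9 [262.8 154.2] [0.5706 0.2016 0.054 ]
side cover 0.94 [255.2 259.8] [ 0.5126 -0.1508  0.    ]
side cover 0.91 [186.2 261.8] [ 0.3334 -0.1368  0.    ]
side cover 0.7 [220.5 315.2] [ 0.4183 -0.2927  0.    ]
side rib 0.93 [185.5 259.3] [ 0.3361 -0.1465  0.026 ]
side rib 0.92 [220.8 309.3] [ 0.4215 -0.2911  0.026 ]
side rib 0.78 [257.6 254.3] [ 0.5193 -0.1518  0.026 ]
side rib 0.4 [261.1 156. ] [0.5674 0.2258 0.026 ]
side rear 0.7 [273.8 252.5] [ 0.5637 -0.1337  0.    ]
side rear 0.65 [237. 332.] [ 0.4543 -0.3366  0.    ]
side rear 0.57 [195.3 251.2] [ 0.3563 -0.1062  0.    ]
side tongue 0.8 [174.1 277. ] [ 0.3045 -0.1787  0.    ]
side tongue 0.7 [233.  269.4] [ 0.4536 -0.1731  0.    ]
side tongue 0.65 [199.9 300.1] [ 0.37   -0.2492  0.    ]
side [ 0.484 -0.687  0.823]
side [ 218  146   56   44 1326] [243.9 168.5]
side [237 202  36  21 723] [254.4 212.1]
side 
[... 802 characters left out ...]
2 [290.4 189.5] [ 0.5655 -0.1468  0.    ]
top rear 0.57 [344.1 224.2] [ 0.4538 -0.317   0.    ]
top tongue 0.93 [303.2 270.4] [ 0.3083 -0.1836  0.    ]
top tongue 0.67 [320.4 246.3] [ 0.3836 -0.2395  0.    ]
top tongue 0.63 [299.  225.8] [ 0.4484 -0.1727  0.    ]
top tongue 0.56 [238.1 138.1] [0.7361 0.0231 0.    ]
top [0.324 0.006 1.477]
top [ 165  177   45   57 1265] [187.4 207. ]
top [231 185  25  33 693] [242.9 201.2]
top [278 187  30  37 787] [292.6 205. ]
[ 0.18101395 -0.59818896  0.24454238] [[-9.57144307e-01  1.37875993e-06  2.89611423e-01]
 [-2.89611423e-01  1.28994099e-05 -9.57144307e-01]
 [-5.05548867e-06 -1.00000000e+00 -1.19472921e-05]] [-0.52552966  0.68217103  0.13993009] 1.35
```

View pics/crop0.png

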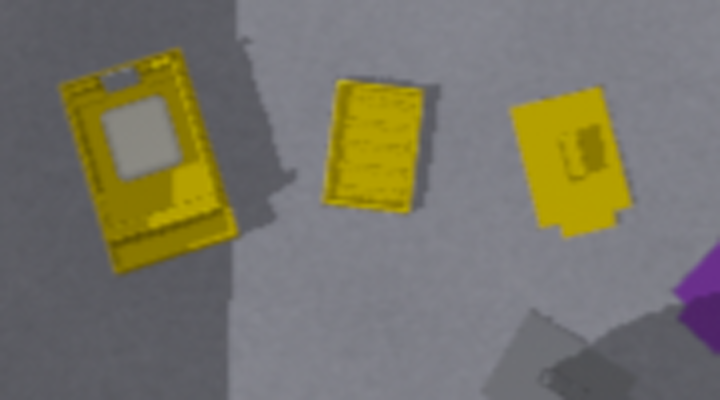

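The crop confirms it: yellow piece with the tongue at its lower end (robot side) and the rib on top, while the tray is ribbed. The case's bar is at its lower edge. Next I refine the poses with a silhouette fit.

```bash
cat > fit.py <<'E'
from h import *
from scipy.optimize import minimize
def box(x0,x1,y0,y1,z0,z1): return np.array([[x,y,z] for x in(x0,x1) for y in(y0,y1) for z in(z0,z1)])/1000.
def ren(c,boxes,R,t,S=4):
    m=np.zeros((384*S,512*S),np.uint8)
    for b in boxes:
        p=(proj(c,b@R.T+t)+.5)*S-.5
        h=cv2.convexHull((p*16).round().astype(np.int32)); cv2.fillConvexPoly(m,h,255,shift=4)
    return cv2.resize(m,(512,384),interpolation=cv2.INTER_AREA)/255.
def rz(a): return np.array([[np.cos(a),-np.sin(a),0],[np.sin(a),np.cos(a),0],[0,0,1]])
def mask(c,ctr,r=38):
    hsv=cv2.cvtColor(c["image"],cv2.COLOR_BGR2HSV); m=cv2.inRange(hsv,(18,110,40),(36,255,255))/255.
    w=np.zeros_like(m); x,y=map(int,ctr); w[y-r:y+r,x-r:x+r]=1
    return m,w
cover=[box(-50,50,-38,38,0,4),box(-62,-50,-22,22,0,4),box(-20,16,-6,6,4,26)]
def case(dx,dz): return [box(-78,78,-50,50,0,30),box(-67+dx,-56+dx,-44,44,30,54+dz),box(-62+dx,56+dx,-44,44,30,46+dz),box(52.5+dx,57+dx,-44,44,38,54+dz)]
E
python3 - <<'E'
from fit import *
C=pickle.load(open("c0.pkl","rb"))
def run(ctr,mk,x0,tag,wt):
    M={n:mask(C[n],ctr[n]) for n in wt}
    if tag=="case":
        for n in M: M[n]=(cv2.morphologyEx(M[n][0],cv2.MORPH_CLOSE,np.ones((15,15))),M[n][1])
    def f(p):
        q=np.array(p)
        return sum((np.abs(ren(C[n],mk(q),rz(q[2]),np.array([q[0],q[1],0]))-M[n][0])*M[n][1]).sum() for n in wt)
    st=np.array([.004,.004,.05]+[4]*(len(x0)-3))
    r=minimize(f,x0,method="Nelder-Mead",options=dict(initial_simplex=np.array([x0]+[np.array(x0)+np.eye(len(x0))[i]*st[i] for i in range(len(x0))]),maxiter=250))
    print(tag,wt,r.x[:2].round(4),np.degrees(r.x[2]).round(2),r.x[3:].round(1),r.fun)
cc={"side":(256,261),"top":(293,205)}; ca={"side":(244,168),"top":(187,207)}
for wt in(["side","top"],["side"],["top"]):
    run(cc,lambda q:cover,[.514,-.153,.28],"cover",wt)
    run(ca,lambda q:case(q[3],q[4]),[.509,.185,.33,0,6],"case",wt)
E
```

```text
cover ['side', 'top'] [ 0.5185 -0.1522] 13.69 [] 80.6156862745098
case ['side', 'top'] [0.5125 0.1841] 18.08 [8.1 2. ] 258.3529411764706
cover ['side'] [ 0.5185 -0.1525] 13.88 [] 41.192156862745094
case ['side'] [0.5126 0.1831] 17.94 [8.1 3.3] 214.4392156862745
cover ['top'] [ 0.5189 -0.152 ] 13.52 [] 36.33333333333333
case ['top'] [0.5126 0.1841] 18.36 [-2.3  9.1] 41.780392156862746
```

Call:
{"name": "arm_command", "arguments": {
  "translation": [
    [-0.47,0,-0.345],
    [-0.94,0,-0.69]
  ],
  "rotation": [
    [0,0,0],
    [0,0,0]
  ],
  "grip": [0.2,0.2]
}}

```text
time_s: 1.55
position: [0.2369, -0.5237, 0.2443]
tcp_rot: [[-0.958, 0.0, 0.287], [-0.287, -0.0, -0.958], [-0.0, -1.0, 0.001]]
force: [0.7, 0.8, -0.4]
opening: 0.891
```

Call:
{"name": "arm_command", "arguments": {
  "translation": [
    [-0.47,0,-0.345],
    [-0.94,0,-0.69]
  ],
  "rotation": [
    [0,0,0],
    [0,0,0]
  ],
  "grip": [0.2,0.2]
}}

```text
time_s: 1.75
position: [0.2937, -0.4476, 0.2446]
tcp_rot: [[-0.957, 0.0, 0.289], [-0.289, -0.0, -0.957], [-0.0, -1.0, 0.0]]
force: [1.0, -0.5, -0.9]
opening: 0.72
```

Call:
{"name": "arm_command", "arguments": {
  "translation": [
    [-0.47,0,-0.345],
    [-0.94,0,-0.69]
  ],
  "rotation": [
    [0,0,0],
    [0,0,0]
  ],
  "grip": [0.2,0.2]
}}

```text
time_s: 1.95
position: [0.3499, -0.3729, 0.2448]
tcp_rot: [[-0.957, 0.0, 0.289], [-0.289, -0.0, -0.957], [-0.0, -1.0, 0.001]]
force: [0.0, -0.2, -0.5]
opening: 0.541
```

```bash
python3 - <<'E'
from fit import *
C=pickle.load(open("c0.pkl","rb"))
R=rz(np.radians(18.1));t=np.array([.5126,.184,0]);S=6
out=[]
for n,(x,y) in {"side":(214,142),"top":(157,172)}.items():
    im=cv2.resize(C[n]["image"][y:y+66,x:x+66],None,fx=S,fy=S,interpolation=cv2.INTER_CUBIC)
    def pl(P,col):
        p=((proj(C[n],np.array(P)/1000@R.T+t)-[x,y]+.5)*S).round().astype(np.int32)
        cv2.polylines(im,[p],True,col,1)
    pl([[-78,-50,30],[78,-50,30],[78,50,30],[-78,50,30]],(255,0,0))
    pl([[-67,-44,60],[-56,-44,60],[-56,44,60],[-67,44,60]],(0,0,255))
    pl([[52.5,-41,60],[52.5,41,60]],(0,0,255))
    out.append(im)
cv2.imwrite("pics/ov.png",np.hstack(out))
E
```

```text
(no output)
```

View pics/ov.png

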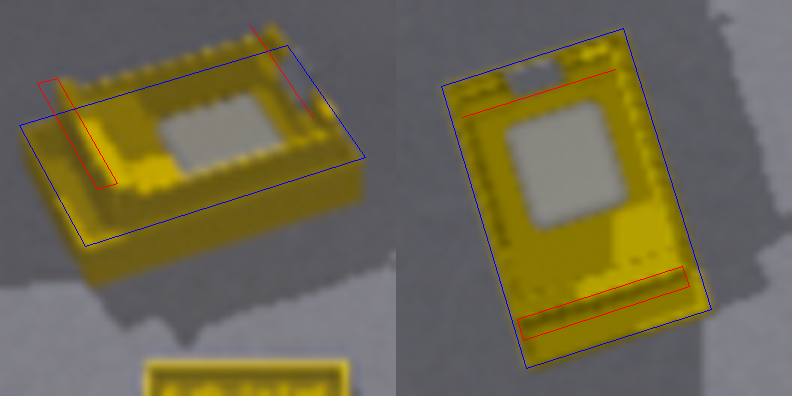

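The overlay shows the shell outline (blue) fitting in both views. The back-wall tip in the side crop, at (272,30), is about 8 mm behind nominal, so the liner's play is probably to the rear. I'll settle that by touch. Continuing to the cover.

Call:
{"name": "arm_command", "arguments": {
  "translation": [
    [-0.47,0,-0.345],
    [-0.94,0,-0.69]
  ],
  "rotation": [
    [0,0,0],
    [0,0,0]
  ],
  "grip": [0.2,0.2]
}}

```text
time_s: 2.15
position: [0.406, -0.2983, 0.2448]
tcp_rot: [[-0.957, 0.001, 0.289], [-0.289, -0.001, -0.957], [-0.0, -1.0, 0.001]]
force: [0.9, 0.2, 0.4]
opening: 0.42
```

Call:
{"name": "arm_command", "arguments": {
  "translation": [
    [-0.47,0,-0.345],
    [-0.94,0,-0.69]
  ],
  "rotation": [
    [0,0,0],
    [0,0,0]
  ],
  "grip": [0.2,0.2]
}}

```text
time_s: 2.35
position: [0.462, -0.2236, 0.2449]
tcp_rot: [[-0.957, 0.001, 0.289], [-0.289, -0.001, -0.957], [-0.0, -1.0, 0.001]]
force: [1.6, -0.2, -0.6]
opening: 0.403
```

Call:
{"name": "arm_command", "arguments": {
  "translation": [
    [-0.47,0,-0.345],
    [-0.94,0,-0.69],
    [-0.94,0,-0.69]
  ],
  "rotation": [
    [0,0.05,0],
    [0,0.05,0],
    [0,0.05,0]
  ],
  "grip": [0.2,0.2,0.2]
}}

```text
time_s: 2.65
position: [0.5197, -0.1461, 0.2448]
tcp_rot: [[-0.969, 0.002, 0.246], [-0.246, 0.001, -0.969], [-0.003, -1.0, -0.0]]
force: [-0.8, -0.2, -0.3]
opening: 0.403
```

Call:
{"name": "arm_command", "arguments": {
  "translation": [
    [0.057,0.45,0.071],
    [0.057,0.9,0.071]
  ],
  "rotation": [
    [0,0.009,0],
    [0,0.009,0]
  ],
  "grip": [0.2,0.2]
}}

```text
time_s: 2.85
position: [0.5149, -0.1581, 0.173]
tcp_rot: [[-0.973, 0.004, 0.231], [-0.231, -0.003, -0.973], [-0.003, -1.0, 0.004]]
force: [0.2, 0.3, -0.8]
opening: 0.398
```

Call:
{"name": "arm_command", "arguments": {
  "translation": [
    [0,0.45,0],
    [0,0.9,0],
    [0,0.9,0]
  ],
  "rotation": [
    [0,0,0],
    [0,0,0],
    [0,0,0]
  ],
  "grip": [0.2,0.2,0.2]
}}

```text
time_s: 3.15
position: [0.5105, -0.1562, 0.0966]
tcp_rot: [[-0.973, -0.009, 0.229], [-0.229, 0.005, -0.973], [0.008, -1.0, -0.007]]
force: [-1.3, -0.3, -0.9]
opening: 0.4
```

```bash
python3 - <<'E'
from h import *
from rig import bot
s=bot.read_state();print(np.array(s["position"]).round(4),np.array(s["tcp_rot"]).round(3))
C={n:cap(n) for n in("side","top")}
a=cv2.resize(C["side"]["image"][190:300,190:320],(520,440),interpolation=2)
cv2.imwrite("pics/g1.png",a)
E
```

```text
[ 0.5105 -0.1562  0.0966] [[-0.973 -0.009  0.229]
 [-0.229  0.005 -0.973]
 [ 0.008 -1.    -0.007]]
```

View pics/g1.png

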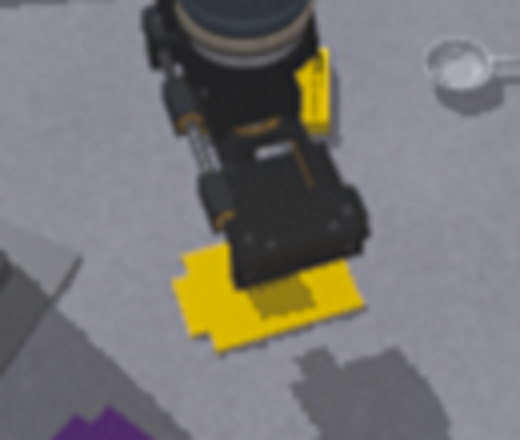

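Call:
{"name": "arm_command", "arguments": {
  "translation": [
    [0,0.2,0],
    [0,0.2,0],
    [0,0.2,0]
  ],
  "rotation": [
    [0,0,0],
    [0,0,0],
    [0,0,0]
  ],
  "grip": [0.2,0.2,0.2]
}}

```text
time_s: 3.55
position: [0.5148, -0.1578, 0.0864]
tcp_rot: [[-0.973, 0.003, 0.23], [-0.23, -0.001, -0.973], [-0.002, -1.0, 0.002]]
force: [-1.0, 0.9, -0.9]
opening: 0.4
```

Call:
{"name": "arm_command", "arguments": {
  "translation": [
    [-0.038,0.1,-0.057],
    [-0.038,0.4,-0.057],
    [-0.038,0.6,-0.057],
    [-0.038,0.71,-0.057],
    [-0.038,0.71,-0.057]
  ],
  "rotation": [
    [0,-0.005,0],
    [0,-0.005,0],
    [0,-0.005,0],
    [0,-0.005,0],
    [0,-0.005,0]
  ],
  "grip": [0.2,0.2,0.2,0.2,0.2]
}}

```text
time_s: 4.05
position: [0.5159, -0.1517, 0.0274]
tcp_rot: [[-0.972, -0.0, 0.235], [-0.235, 0.0, -0.972], [0.0, -1.0, -0.0]]
force: [-0.1, 0.1, -0.4]
opening: 0.398
```

Call:
{"name": "arm_command", "arguments": {
  "translation": [
    [0,0,0],
    [0,0,0],
    [0,0,0],
    [0,0,0],
    [0,0,0]
  ],
  "rotation": [
    [0,0,0],
    [0,0,0],
    [0,0,0],
    [0,0,0],
    [0,0,0]
  ],
  "grip": [1,1,1,1,1]
}}

```text
time_s: 4.55
position: [0.5161, -0.1521, 0.0282]
tcp_rot: [[-0.972, 0.001, 0.235], [-0.235, -0.0, -0.972], [-0.001, -1.0, 0.001]]
force: [0.0, 0.4, 2.0]
opening: 0.134
```

Call:
{"name": "arm_command", "arguments": {
  "translation": [
    [0,-0.1,0],
    [0,-0.5,0],
    [0,-1,0],
    [0,-1,0]
  ],
  "rotation": [
    [0,0,0],
    [0,0,0],
    [0,0,0],
    [0,0,0]
  ],
  "grip": [1,1,1,1]
}}

```text
time_s: 4.95
position: [0.5187, -0.1534, 0.1123]
tcp_rot: [[-0.972, 0.009, 0.235], [-0.235, -0.005, -0.972], [-0.007, -1.0, 0.007]]
force: [0.6, -1.4, -1.5]
opening: 0.134
```

```bash
cat >> h.py <<'E'
from scipy.spatial.transform import Rotation as Rn
M=np.array([[-1,0,0],[0,0,-1],[0,-1,0]],float)
CO=np.array([.5126,.184,0]); CY=18.1
OFF=np.array([.0595,.028,0])  # tcp->tongue in tool frame
def tgt(tip,tilt,yaw=CY):
    Rt=(Rn.from_euler("z",yaw,degrees=True)*Rn.from_euler("y",-tilt,degrees=True)).as_matrix()@M
    w=CO+Rn.from_euler("z",CY,degrees=True).apply(tip)
    return w-Rt@OFF,Rt
def where(n=1):
    s=bot.read_state();p=np.array(s["position"]);R=np.array(s["tcp_rot"])
    Cr=Rn.from_euler("z",-CY,degrees=True)
    tip=Cr.apply(p+R@OFF-CO)
    Rc=R@M.T
    tilt=np.degrees(np.arcsin(Rc[2,0]));yaw=np.degrees(np.arctan2(Rc[1,0],Rc[0,0]))
    print("t",round(s["time_s"],2),"tip(case mm)",(tip*1e3).round(2),"tilt",tilt.round(2),"yaw",yaw.round(2),"F(case)",Cr.apply(s["force"]).round(2),"M",Cr.apply(s["moment"]).round(3),"op",round(s["opening"],3))
    return p,R
def go(tip,tilt,yaw=CY):
    p,R=where();P,Rt=tgt(np.array(tip)/1e3,tilt,yaw)
    print("P",P.round(4),"shift",(R.T@(P-p)/.08).round(3),"rot",(Rn.from_matrix(R.T@Rt).as_rotvec(degrees=True)/60).round(4))
E
python3 -c "
from h import *
go((-41,0,90),16)"
```

```text
t 4.95 tip(case mm) [-158.1  -318.12   83.91] tilt 0.42 yaw 13.6 F(case) [ 0.11 -1.47 -1.5 ] M [-0.022 -0.042  0.072] op 0.134
P [0.5207 0.1866 0.1333] shift [-1.025 -0.281 -4.123] rot [-0.0169 -0.0735  0.2597]
```

Call:
{"name": "arm_command", "arguments": {
  "translation": [
    [0,-0.5,0],
    [0,-0.5,-0.4],
    [-0.25,-0.5,-0.99]
  ],
  "rotation": [
    [0,0,0],
    [0,0,0],
    [0,0,0]
  ],
  "grip": [1,1,1]
}}

```text
time_s: 5.25
position: [0.516, -0.0729, 0.1486]
tcp_rot: [[-0.973, 0.001, 0.23], [-0.23, -0.001, -0.973], [-0.001, -1.0, 0.001]]
force: [1.3, 0.2, -0.6]
opening: 0.136
```

Call:
{"name": "arm_command", "arguments": {
  "translation": [
    [-0.12,0,-0.5],
    [-0.25,0,-0.99]
  ],
  "rotation": [
    [0,0,0],
    [0,0,0]
  ],
  "grip": [1,1]
}}

```text
time_s: 5.45
position: [0.5165, 0.0117, 0.1475]
tcp_rot: [[-0.972, -0.001, 0.234], [-0.234, 0.0, -0.972], [0.001, -1.0, -0.001]]
force: [0.5, -0.3, -0.5]
opening: 0.132
```

Call:
{"name": "arm_command", "arguments": {
  "translation": [
    [-0.12,0,-0.5],
    [-0.25,0,-0.99]
  ],
  "rotation": [
    [0,0,0],
    [0,0,0]
  ],
  "grip": [1,1]
}}

```text
time_s: 5.65
position: [0.5172, 0.0935, 0.1473]
tcp_rot: [[-0.972, -0.001, 0.235], [-0.235, 0.0, -0.972], [0.001, -1.0, -0.0]]
force: [0.7, -0.6, -0.8]
opening: 0.136
```

Call:
{"name": "arm_command", "arguments": {
  "translation": [
    [-0.12,0,-0.5],
    [-0.25,0,-0.99],
    [-0.25,0,-0.99],
    [-0.25,0,-0.99]
  ],
  "rotation": [
    [0,0,0],
    [-0.01,-0.07,0.13],
    [-0.017,-0.073,0.2],
    [-0.017,-0.073,0.26]
  ],
  "grip": [1,1,1,1]
}}

```text
time_s: 6.05
position: [0.5172, 0.1749, 0.1473]
tcp_rot: [[-0.915, 0.254, 0.313], [-0.299, 0.091, -0.95], [-0.27, -0.963, -0.007]]
force: [0.3, -0.2, -0.6]
opening: 0.135
```

```bash
python3 -c "
from h import *
go((-41,0,90),16)"
```

```text
t 6.05 tip(case mm) [-48.23  -9.86 104.27] tilt 15.66 yaw 18.11 F(case) [ 0.24 -0.28 -0.6 ] M [ 0.002  0.207 -0.022] op 0.135
P [0.5207 0.1866 0.1333] shift [-0.037  0.193 -0.124] rot [0.0074 0.0001 0.0057]
```

Call:
{"name": "arm_command", "arguments": {
  "translation": [
    [-0.037,0.1,-0.124],
    [-0.037,0.193,-0.124],
    [-0.037,0.193,-0.124]
  ],
  "rotation": [
    [0.007,0,0.006],
    [0.007,0,0.006],
    [0.007,0,0.006]
  ],
  "grip": [1,1,1]
}}

```text
time_s: 6.35
position: [0.522, 0.1852, 0.1326]
tcp_rot: [[-0.915, 0.26, 0.309], [-0.297, 0.085, -0.951], [-0.273, -0.962, -0.001]]
force: [0.3, 0.4, -0.5]
opening: 0.135
```

```bash
python3 - <<'E'
from h import *
go((-41,0,80),16)
C={n:cap(n) for n in("side","top")}
pickle.dump(C,open("c1.pkl","wb"))
where()
out=[]
p,R=where();T=p+R@OFF
for n,(x,y) in {"side":(194,110),"top":(137,152)}.items():
    im=cv2.resize(C[n]["image"][y:y+100,x:x+100],None,fx=4,fy=4,interpolation=2)
    # predicted cover outline
    Rc=R@M.T
    q=np.array([[0,-22,0],[0,22,0],[12,22,0],[12,38,0],[112,38,0],[112,-38,0],[12,-38,0],[12,-22,0]])/1000@Rc.T+T
    cv2.polylines(im,[((proj(C[n],q)-[x,y]+.5)*4).round().astype(np.int32)],True,(0,0,255),1)
    out.append(im)
cv2.imwrite("pics/ab.png",np.hstack(out))
E
```

```text
t 6.35 tip(case mm) [-40.25  -1.66  89.42] tilt 15.85 yaw 17.98 F(case) [ 0.42  0.28 -0.47] M [0.008 0.189 0.   ] op 0.135
P [0.5207 0.1866 0.1233] shift [ 0.042  0.109 -0.022] rot [-0.     -0.0019  0.0024]
t 6.45 tip(case mm) [-39.64  -2.1   90.12] tilt 15.94 yaw 17.93 F(case) [ 0.94 -0.1  -1.11] M [0.026 0.26  0.019] op 0.134
t 6.45 tip(case mm) [-39.64  -2.1   90.12] tilt 15.94 yaw 17.93 F(case) [ 0.94 -0.1  -1.11] M [0.026 0.26  0.019] op 0.134
```

View pics/ab.png

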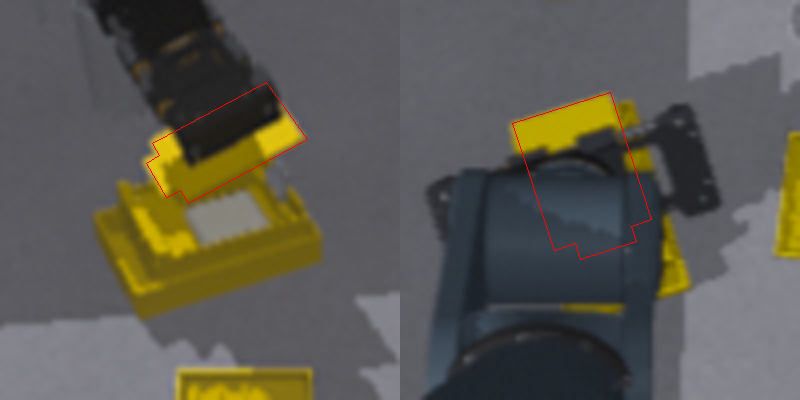

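The outlines predicted from the robot pose match the cover in both crops (side tongue ~(165,190), top rear edge ~(560,105)). The grasp and calibration look good, so I'm lowering to just above the highest possible sill.

Call:
{"name": "arm_command", "arguments": {
  "translation": [
    [0.07,0.2,-0.024],
    [0.13,0.42,-0.024],
    [0.13,0.43,-0.024],
    [0.13,0.43,-0.024]
  ],
  "rotation": [
    [0,0,0],
    [0,-0.001,0.002],
    [0,-0.001,0.002],
    [0,-0.001,0.002]
  ],
  "grip": [1,1,1,1]
}}

```text
time_s: 6.85
position: [0.5217, 0.1865, 0.0978]
tcp_rot: [[-0.914, 0.264, 0.308], [-0.296, 0.085, -0.951], [-0.277, -0.961, 0.0]]
force: [1.4, -0.5, -0.2]
opening: 0.135
```

```bash
python3 -c "
from h import *
go((-41,0,50),16)"
```

```text
t 6.85 tip(case mm) [-40.    -0.29  54.39] tilt 16.08 yaw 17.97 F(case) [ 1.15 -0.95 -0.24] M [ 0.028  0.224 -0.003] op 0.135
P [0.5207 0.1866 0.0933] shift [ 0.027  0.05  -0.005] rot [-0.0006 -0.0022 -0.0014]
```

Call:
{"name": "arm_command", "arguments": {
  "translation": [
    [0.014,0.03,0],
    [0.014,0.036,0]
  ],
  "rotation": [
    [0,0,0],
    [0,0,0]
  ],
  "grip": [1,1]
}}

```text
time_s: 7.05
position: [0.5216, 0.1867, 0.0954]
tcp_rot: [[-0.913, 0.265, 0.309], [-0.297, 0.086, -0.951], [-0.279, -0.96, 0.0]]
force: [0.5, -0.0, -0.9]
opening: 0.133
```

```bash
python3 -c "
from h import *
where()"
```

```text
t 7.05 tip(case mm) [-39.99  -0.13  51.89] tilt 16.17 yaw 18.0 F(case) [ 0.48 -0.16 -0.93] M [-0.027  0.185  0.013] op 0.133
```

Call:
{"name": "arm_command", "arguments": {
  "translation": [
    [0.0034,0.012,0],
    [0.005,0.018,0]
  ],
  "rotation": [
    [0,0,0],
    [0,0,0]
  ],
  "grip": [1,1]
}}

```text
time_s: 7.25
position: [0.5213, 0.1868, 0.0936]
tcp_rot: [[-0.914, 0.265, 0.309], [-0.297, 0.086, -0.951], [-0.278, -0.961, 0.0]]
force: [0.2, -0.5, -0.6]
opening: 0.135
```

```bash
python3 -c "
from h import *
where()"
```

```text
t 7.25 tip(case mm) [-4.020e+01  5.000e-02  5.016e+01] tilt 16.14 yaw 18.0 F(case) [-0.   -0.54 -0.64] M [0.015 0.241 0.038] op 0.135
```

Call:
{"name": "arm_command", "arguments": {
  "translation": [
    [0.0025,0.009,0],
    [0.005,0.018,0]
  ],
  "rotation": [
    [0,0,0],
    [0,0,0]
  ],
  "grip": [1,1]
}}

```text
time_s: 7.45
position: [0.5212, 0.1868, 0.0918]
tcp_rot: [[-0.914, 0.264, 0.309], [-0.297, 0.086, -0.951], [-0.278, -0.961, 0.0]]
force: [0.2, 0.0, -1.2]
opening: 0.135
```

```bash
python3 -c "
from h import *
where()"
```

```text
t 7.45 tip(case mm) [-40.32   0.08  48.41] tilt 16.12 yaw 18.01 F(case) [ 0.21 -0.03 -1.23] M [-0.027  0.2    0.066] op 0.135
```

Call:
{"name": "arm_command", "arguments": {
  "translation": [
    [0.0025,0.009,0],
    [0.005,0.018,0]
  ],
  "rotation": [
    [0,0,0],
    [0,0,0]
  ],
  "grip": [1,1]
}}

```text
time_s: 7.65
position: [0.5212, 0.1868, 0.0902]
tcp_rot: [[-0.914, 0.264, 0.309], [-0.297, 0.086, -0.951], [-0.277, -0.961, 0.0]]
force: [-0.8, 0.4, -1.5]
opening: 0.135
```

```bash
python3 -c "
from h import *
where()"
```

```text
t 7.65 tip(case mm) [-40.4    0.09  46.79] tilt 16.1 yaw 18.01 F(case) [-0.67  0.64 -1.45] M [0.041 0.189 0.001] op 0.135
```

Call:
{"name": "arm_command", "arguments": {
  "translation": [
    [0.0025,0.009,0],
    [0.005,0.018,0]
  ],
  "rotation": [
    [0,0,0],
    [0,0,0]
  ],
  "grip": [1,1]
}}

```text
time_s: 7.85
position: [0.5212, 0.1868, 0.0886]
tcp_rot: [[-0.914, 0.264, 0.309], [-0.297, 0.086, -0.951], [-0.277, -0.961, 0.0]]
force: [0.4, 0.8, -1.5]
opening: 0.134
```

```bash
python3 -c "
from h import *
where()"
```

```text
t 7.85 tip(case mm) [-40.4    0.11  45.25] tilt 16.1 yaw 18.0 F(case) [ 0.66  0.6  -1.52] M [0.016 0.231 0.012] op 0.134
```

Call:
{"name": "arm_command", "arguments": {
  "translation": [
    [0.0025,0.009,0],
    [0.005,0.018,0]
  ],
  "rotation": [
    [0,0,0],
    [0,0,0]
  ],
  "grip": [1,1]
}}

```text
time_s: 8.05
position: [0.5212, 0.1868, 0.0872]
tcp_rot: [[-0.914, 0.264, 0.309], [-0.297, 0.086, -0.951], [-0.277, -0.961, 0.0]]
force: [-0.2, 0.9, -1.0]
opening: 0.134
```

```bash
python3 -c "
from h import *
where()"
```

```text
t 8.05 tip(case mm) [-40.37   0.09  43.79] tilt 16.1 yaw 18.0 F(case) [ 0.12  0.88 -1.01] M [ 0.053  0.226 -0.016] op 0.134
```

Call:
{"name": "arm_command", "arguments": {
  "translation": [
    [0.0025,0.009,0],
    [0.005,0.018,0]
  ],
  "rotation": [
    [0,0,0],
    [0,0,0]
  ],
  "grip": [1,1]
}}

```text
time_s: 8.25
position: [0.5212, 0.1868, 0.0857]
tcp_rot: [[-0.914, 0.264, 0.309], [-0.297, 0.086, -0.951], [-0.277, -0.961, 0.0]]
force: [-0.6, 0.4, -0.8]
opening: 0.135
```

```bash
python3 -c "
from h import *
where()"
```

```text
t 8.25 tip(case mm) [-40.36   0.1   42.32] tilt 16.1 yaw 18.0 F(case) [-0.46  0.54 -0.78] M [ 0.058  0.176 -0.022] op 0.135
```

Call:
{"name": "arm_command", "arguments": {
  "translation": [
    [0.0025,0.009,0],
    [0.005,0.018,0]
  ],
  "rotation": [
    [0,0,0],
    [0,0,0]
  ],
  "grip": [1,1]
}}

```text
time_s: 8.45
position: [0.5215, 0.1869, 0.0846]
tcp_rot: [[-0.914, 0.265, 0.309], [-0.297, 0.086, -0.951], [-0.278, -0.961, 0.0]]
force: [-0.9, 0.6, 5.0]
opening: 0.139
```

```bash
python3 -c "
from h import *
where()"
```

```text
t 8.45 tip(case mm) [-40.06   0.05  41.16] tilt 16.15 yaw 18.0 F(case) [-0.7   0.83  5.04] M [0.058 0.33  0.018] op 0.139
```

Contact at z≈41.2: about 6 N net on the tongue. I'll ease off slightly and slide to the front.

Call:
{"name": "arm_command", "arguments": {
  "translation": [
    [0.0,-0.003,0],
    [0.023,-0.01,0],
    [0.047,-0.0165,0],
    [0.047,-0.0165,0]
  ],
  "rotation": [
    [0,0,0],
    [0,0,0],
    [0,0,0],
    [0,0,0]
  ],
  "grip": [1,1,1,1]
}}

```text
time_s: 8.85
position: [0.518, 0.1855, 0.0849]
tcp_rot: [[-0.913, 0.265, 0.309], [-0.297, 0.086, -0.951], [-0.279, -0.96, 0.001]]
force: [1.3, 0.5, 2.9]
opening: 0.132
```

```bash
python3 -c "
from h import *
where()"
```

```text
t 8.85 tip(case mm) [-43.75  -0.14  41.37] tilt 16.19 yaw 18.0 F(case) [1.34 0.06 2.9 ] M [-0.038  0.008  0.034] op 0.132
```

Call:
{"name": "arm_command", "arguments": {
  "translation": [
    [0.012,-0.0035,0],
    [0.024,-0.007,0]
  ],
  "rotation": [
    [0,0,0],
    [0,0,0]
  ],
  "grip": [1,1]
}}

```text
time_s: 9.05
position: [0.5163, 0.185, 0.0848]
tcp_rot: [[-0.913, 0.266, 0.309], [-0.297, 0.086, -0.951], [-0.279, -0.96, 0.001]]
force: [1.9, 0.6, 2.6]
opening: 0.134
```

```bash
python3 -c "
from h import *
where()"
```

```text
t 9.05 tip(case mm) [-45.54  -0.13  41.36] tilt 16.2 yaw 18.0 F(case) [ 2.02 -0.01  2.58] M [ 0.015 -0.182  0.021] op 0.134
```

Call:
{"name": "arm_command", "arguments": {
  "translation": [
    [0.012,-0.0035,0],
    [0.024,-0.007,0]
  ],
  "rotation": [
    [0,0,0],
    [0,0,0]
  ],
  "grip": [1,1]
}}

```text
time_s: 9.25
position: [0.5141, 0.1844, 0.0848]
tcp_rot: [[-0.913, 0.265, 0.309], [-0.297, 0.086, -0.951], [-0.279, -0.96, 0.0]]
force: [2.8, 0.8, 3.4]
opening: 0.132
```

```bash
python3 -c "
from h import *
where()"
```

```text
t 9.25 tip(case mm) [-47.79  -0.07  41.31] tilt 16.18 yaw 18.0 F(case) [ 2.91 -0.13  3.38] M [-0.054 -0.217 -0.027] op 0.132
```

Call:
{"name": "arm_command", "arguments": {
  "translation": [
    [0.012,-0.0035,0],
    [0.024,-0.0075,0]
  ],
  "rotation": [
    [0,0,0],
    [0,0,0]
  ],
  "grip": [1,1]
}}

```text
time_s: 9.45
position: [0.512, 0.1837, 0.0847]
tcp_rot: [[-0.914, 0.265, 0.309], [-0.297, 0.086, -0.951], [-0.278, -0.961, 0.0]]
force: [2.3, -0.1, 4.0]
opening: 0.139
```

```bash
python3 -c "
from h import *
where()"
```

```text
t 9.45 tip(case mm) [-5.003e+01 -1.000e-02  4.129e+01] tilt 16.15 yaw 18.0 F(case) [ 2.14 -0.76  3.96] M [-0.059 -0.24   0.022] op 0.139
```

Call:
{"name": "arm_command", "arguments": {
  "translation": [
    [0.012,-0.0045,0],
    [0.024,-0.0085,0]
  ],
  "rotation": [
    [0,0,0],
    [0,0,0]
  ],
  "grip": [1,1]
}}

```text
time_s: 9.65
position: [0.5104, 0.1831, 0.0849]
tcp_rot: [[-0.913, 0.265, 0.309], [-0.297, 0.086, -0.951], [-0.279, -0.96, 0.0]]
force: [3.2, 2.1, 2.5]
opening: 0.134
```

```bash
python3 -c "
from h import *
where()"
```

```text
t 9.65 tip(case mm) [-51.67  -0.06  41.42] tilt 16.2 yaw 17.99 F(case) [3.7  1.   2.52] M [ 0.189 -0.584  0.002] op 0.134
```

Call:
{"name": "arm_command", "arguments": {
  "translation": [
    [0.004,-0.0015,0],
    [0.006,-0.002,0]
  ],
  "rotation": [
    [0,0,0],
    [0,0,0]
  ],
  "grip": [1,1]
}}

```text
time_s: 9.85
position: [0.5103, 0.1831, 0.085]
tcp_rot: [[-0.913, 0.266, 0.309], [-0.296, 0.086, -0.951], [-0.279, -0.96, 0.001]]
force: [4.6, 2.3, 1.8]
opening: 0.131
```

```bash
python3 -c "
from h import *
where()"
```

```text
t 9.85 tip(case mm) [-51.73  -0.08  41.46] tilt 16.23 yaw 17.99 F(case) [5.04 0.74 1.79] M [ 0.233 -0.764  0.012] op 0.131
```

```bash
python3 - <<'E'
from h import *
c=cap("side");c0=pickle.load(open("c0.pkl","rb"))["side"]
p,R=where();T=p+R@OFF;Rc=R@M.T
x,y=208,130;out=[]
for k,cc in enumerate((c,c0)):
    im=cv2.resize(cc["image"][y:y+70,x:x+70],None,fx=5.6,fy=5.6,interpolation=2)
    Rz=Rn.from_euler("z",CY,degrees=True).as_matrix()
    def pl(q,col,cl=True): cv2.polylines(im,[((proj(cc,q)-[x,y]+.5)*5.6).round().astype(np.int32)],cl,col,1)
    if k==0: pl(np.array([[0,-22,4],[0,22,4],[12,22,4],[12,38,4],[112,38,4],[112,-38,4],[12,-38,4],[12,-22,4]])/1000@Rc.T+T,(0,0,255))
    else:
      for dx,col in((0,(0,0,255)),(10,(255,0,255))):
        pl(np.array([[-67+dx,-41.5,57.4],[-56+dx,-41.5,57.4],[-56+dx,41.5,57.4],[-67+dx,41.5,57.4]])/1000@Rz.T+CO,col)
        pl(np.array([[52.5+dx,-41.5,57.4],[52.5+dx,41.5,57.4]])/1000@Rz.T+CO,col,False)
    out.append(im)
cv2.imwrite("pics/in.png",np.hstack(out))
E
```

```text
t 9.9 tip(case mm) [-51.71  -0.08  41.49] tilt 16.23 yaw 17.99 F(case) [4.85 1.15 2.35] M [ 0.206 -0.788  0.004] op 0.134
```

View pics/in.png

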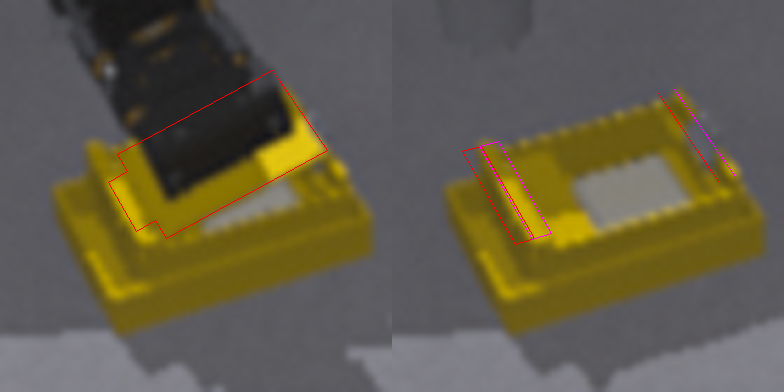

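Right crop: the bar and back wall match the outline at about +9–10 mm of play, so the wall should be near x≈-52. The tongue stopped dead at -51.7, past the mouth. I'll swing down part way and push again to check that it is home and not jammed.

```bash
python3 -c "
from h import *
go((-51.7,-0.1,41.5),11.2,17.99)"
```

```text
t 9.9 tip(case mm) [-51.71  -0.08  41.49] tilt 16.23 yaw 17.99 F(case) [4.85 1.15 2.35] M [ 0.206 -0.788  0.004] op 0.134
P [0.5138 0.1842 0.0805] shift [-0.028  0.066  0.   ] rot [-0.0006 -0.     -0.0839]
```

Call:
{"name": "arm_command", "arguments": {
  "translation": [
    [-0.0056,0.0132,0],
    [-0.0112,0.0264,0],
    [-0.0168,0.0396,0],
    [-0.0168,0.0396,0]
  ],
  "rotation": [
    [0,0,-0.0168],
    [0,0,-0.0336],
    [0,0,-0.0504],
    [0,0,-0.0504]
  ],
  "grip": [1,1,1,1]
}}

```text
time_s: 10.3
position: [0.5124, 0.1838, 0.0822]
tcp_rot: [[-0.926, 0.217, 0.309], [-0.301, 0.07, -0.951], [-0.228, -0.974, 0.0]]
force: [3.5, 1.5, 4.5]
opening: 0.133
```

```bash
python3 -c "
from h import *
go((-51.7,-0.1,41.5),10,17.99)"
```

```text
t 10.3 tip(case mm) [-5.185e+01 -5.000e-02  4.143e+01] tilt 13.16 yaw 18.02 F(case) [3.8  0.33 4.53] M [ 0.141 -0.755 -0.001] op 0.133
P [0.5146 0.1844 0.0794] shift [-0.02   0.041  0.001] rot [-0.0004  0.0005 -0.0526]
```

Call:
{"name": "arm_command", "arguments": {
  "translation": [
    [0.004,-0.003,0],
    [0.006,-0.004,0]
  ],
  "rotation": [
    [0,0,0],
    [0,0,0]
  ],
  "grip": [1,1]
}}

```text
time_s: 10.5
position: [0.5121, 0.1836, 0.0826]
tcp_rot: [[-0.926, 0.219, 0.309], [-0.3, 0.07, -0.951], [-0.23, -0.973, 0.001]]
force: [6.2, 3.9, 2.0]
opening: 0.135
```

```bash
python3 -c "
from h import *
go((-51.9,-0.1,41.5),9,17.99)"
```

```text
t 10.5 tip(case mm) [-52.06  -0.13  41.67] tilt 13.27 yaw 17.98 F(case) [7.13 1.73 1.97] M [ 0.232 -1.062 -0.004] op 0.135
P [0.515  0.1846 0.0785] shift [-0.025  0.059 -0.   ] rot [-0.0007 -0.0001 -0.0712]
```

Call:
{"name": "arm_command", "arguments": {
  "translation": [
    [-0.008,0.015,0],
    [-0.0145,0.03,0],
    [-0.021,0.045,0],
    [-0.027,0.059,0],
    [-0.027,0.059,0]
  ],
  "rotation": [
    [0,0,-0.0178],
    [0,0,-0.0356],
    [0,0,-0.0534],
    [0,0,-0.0712],
    [0,0,-0.0712]
  ],
  "grip": [1,1,1,1,1]
}}

```text
time_s: 11.0
position: [0.5148, 0.1846, 0.0784]
tcp_rot: [[-0.94, 0.147, 0.309], [-0.305, 0.048, -0.951], [-0.155, -0.988, 0.0]]
force: [5.3, 2.2, 5.1]
opening: 0.136
```

```bash
python3 -c "
from h import *
go((-51.9,-0.1,41.5),7,17.99)"
```

```text
t 11.0 tip(case mm) [-52.2   -0.07  41.5 ] tilt 8.91 yaw 18.01 F(case) [5.73 0.44 5.1 ] M [ 0.039 -0.764 -0.018] op 0.136
P [0.5162 0.185  0.0765] shift [-0.015  0.026  0.001] rot [-0.0003  0.0003 -0.0318]
```

Call:
{"name": "arm_command", "arguments": {
  "translation": [
    [-0.009,0.011,0],
    [-0.017,0.0245,0],
    [-0.017,0.0245,0]
  ],
  "rotation": [
    [0,0,-0.016],
    [0,0,-0.0318],
    [0,0,-0.0318]
  ],
  "grip": [1,1,1]
}}

```text
time_s: 11.3
position: [0.5158, 0.1849, 0.0765]
tcp_rot: [[-0.944, 0.115, 0.309], [-0.307, 0.037, -0.951], [-0.121, -0.993, 0.0]]
force: [4.6, 1.1, 5.4]
opening: 0.134
```

```bash
python3 -c "
from h import *
go((-52.1,-0.1,41.5),6,17.99)"
```

```text
t 11.3 tip(case mm) [-5.231e+01 -3.000e-02  4.153e+01] tilt 6.96 yaw 18.01 F(case) [ 4.74 -0.35  5.39] M [-0.035 -0.683 -0.   ] op 0.134
P [0.5166 0.1851 0.0756] shift [-0.008  0.013  0.001] rot [-0.0002  0.0004 -0.016 ]
```

Call:
{"name": "arm_command", "arguments": {
  "translation": [
    [-0.005,0.006,0],
    [-0.009,0.0125,0],
    [-0.009,0.0125,0]
  ],
  "rotation": [
    [0,0,-0.008],
    [0,0,-0.016],
    [0,0,-0.016]
  ],
  "grip": [1,1,1]
}}

```text
time_s: 11.6
position: [0.5163, 0.1851, 0.0759]
tcp_rot: [[-0.946, 0.1, 0.309], [-0.308, 0.032, -0.951], [-0.105, -0.995, 0.0]]
force: [3.5, -0.1, 7.3]
opening: 0.135
```

```bash
python3 -c "
from h import *
go((-52.2,-0.1,41.5),5,17.99)"
```

```text
t 11.6 tip(case mm) [-5.243e+01 -2.000e-02  4.183e+01] tilt 6.0 yaw 18.02 F(case) [ 3.31 -1.16  7.31] M [-0.02  -0.703  0.058] op 0.135
P [0.5171 0.1852 0.0746] shift [-0.008  0.017  0.001] rot [-0.0002  0.0005 -0.0167]
```

Contact with the clip at ~6° of tilt. I'm releasing here to press on the plate.

Call:
{"name": "arm_command", "arguments": {
  "translation": [
    [0,-0.005,0],
    [0,-0.005,0],
    [0,-0.005,0],
    [0,-0.005,0]
  ],
  "rotation": [
    [0,0,0],
    [0,0,0],
    [0,0,0],
    [0,0,0]
  ],
  "grip": [0.3,0.3,0.3,0.3]
}}

```text
time_s: 12.0
position: [0.5145, 0.1849, 0.0751]
tcp_rot: [[-0.946, 0.095, 0.309], [-0.308, 0.031, -0.951], [-0.1, -0.995, -0.001]]
force: [-0.2, -0.4, -0.1]
opening: 0.333
```

Call:
{"name": "arm_command", "arguments": {
  "translation": [
    [0,-0.2,0],
    [0,-0.6,0],
    [0,-0.6,0]
  ],
  "rotation": [
    [0,0,0],
    [0,0,0],
    [0,0,0]
  ],
  "grip": [0.3,0.3,0.3]
}}

```text
time_s: 12.3
position: [0.5126, 0.1839, 0.1262]
tcp_rot: [[-0.945, 0.103, 0.309], [-0.308, 0.033, -0.951], [-0.108, -0.994, 0.001]]
force: [0.7, -0.5, -0.7]
opening: 0.347
```

```bash
python3 - <<'E'
from h import *
p,R=where();print(p)
c=cap("side")
x,y=200,120
im=cv2.resize(c["image"][y:y+80,x:x+80],None,fx=7,fy=7,interpolation=2)
cv2.imwrite("pics/rel.png",im)
# target: closed fingertips on plate at cover x=31 (93 from tongue), tool vertical, jaws along y
tip=np.array([-52.3,0,41.5]);a=np.radians(6)
top=tip+93*np.array([np.cos(a),0,np.sin(a)])+4*np.array([-np.sin(a),0,np.cos(a)])
w=CO+Rn.from_euler("z",CY,degrees=True).apply(top/1e3);Rt=Rn.from_euler("z",CY,degrees=True).as_matrix()@M
P=w+[0,0,.022]
print("plate top",w,"tcp contact",P)
for h in(.04,.006):
  q=P+[0,0,h];print("shift",(R.T@(q-p)/.08).round(3),"rot",(Rn.from_matrix(R.T@Rt).as_rotvec(degrees=True)/60).round(4))
E
```

```text
t 12.3 tip(case mm) [-5.618e+01 -5.000e-02  9.193e+01] tilt 6.2 yaw 18.02 F(case) [ 0.48 -0.66 -0.68] M [-0.016 -0.027 -0.014] op 0.347
[0.51258099 0.18388812 0.12619113]
plate top [0.55040431 0.19635635 0.05519923] tcp contact [0.55040431 0.19635635 0.07719923]
shift [-0.483  0.165 -0.002] rot [-0.001  -0.0013 -0.1033]
shift [-0.437  0.588 -0.002] rot [-0.001  -0.0013 -0.1033]
```

View pics/rel.png

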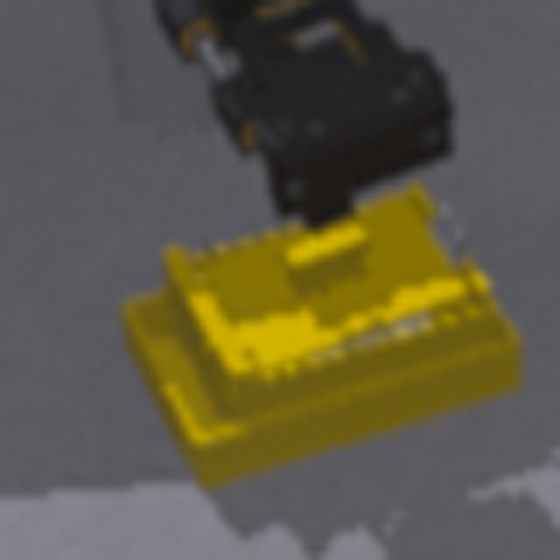

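Viewed: the cover is seated under the bar (strip ~(215,330)), its rear resting on the clip (~(450,240)). Closing the fingers and moving over the plate's rear.

Call:
{"name": "arm_command", "arguments": {
  "translation": [
    [-0.24,0,-0.001],
    [-0.483,0.1,-0.002],
    [-0.483,0.165,-0.002],
    [-0.483,0.165,-0.002],
    [-0.483,0.165,-0.002]
  ],
  "rotation": [
    [0,0,-0.05],
    [0,0,-0.1],
    [0,0,-0.103],
    [0,0,-0.103],
    [0,0,-0.103]
  ],
  "grip": [1,1,1,1,1]
}}

```text
time_s: 12.85
position: [0.547, 0.1957, 0.1132]
tcp_rot: [[-0.951, -0.008, 0.309], [-0.309, -0.002, -0.951], [0.009, -1.0, -0.001]]
force: [-0.9, 0.2, 0.0]
opening: 0.031
```

```bash
cat > pr.py <<'E'
from h import *
s=bot.read_state();p=np.array(s["position"]);R=np.array(s["tcp_rot"])
Cr=Rn.from_euler("z",-CY,degrees=True)
q=Cr.apply(p+R[:,1]*.022-CO)*1e3
print("t",round(s["time_s"],2),"fingertip case",q.round(2),"cover x",(q[0]+52.3-62).round(1),"F",Cr.apply(s["force"]).round(2),"M",Cr.apply(s["moment"]).round(3),"op",round(s["opening"],3));print(R.round(3))
E
python3 pr.py
```

```text
t 12.85 fingertip case [36.14  0.5  91.16] cover x 26.4 F [-0.84  0.5   0.05] M [ 0.016 -0.035 -0.013] op 0.031
[[-0.951 -0.008  0.309]
 [-0.309 -0.002 -0.951]
 [ 0.009 -1.    -0.001]]
```

Call:
{"name": "arm_command", "arguments": {
  "translation": [
    [-0.05,0.1,0],
    [-0.05,0.3,0],
    [-0.05,0.39,0],
    [-0.05,0.39,0],
    [-0.05,0.39,0]
  ],
  "rotation": [
    [0,0,0],
    [0,0,0],
    [0,0,0],
    [0,0,0],
    [0,0,0]
  ],
  "grip": [1,1,1,1,1]
}}

```text
time_s: 13.35
position: [0.5527, 0.1972, 0.0832]
tcp_rot: [[-0.951, -0.004, 0.309], [-0.309, -0.001, -0.951], [0.005, -1.0, 0.0]]
force: [0.0, 0.7, 0.3]
opening: 0.007
```

```bash
python3 pr.py
```

```text
t 13.35 fingertip case [42.13  0.13 61.24] cover x 32.4 F [0.22 0.63 0.27] M [0.009 0.031 0.054] op 0.007
[[-0.951 -0.004  0.309]
 [-0.309 -0.001 -0.951]
 [ 0.005 -1.     0.   ]]
```

Call:
{"name": "arm_command", "arguments": {
  "translation": [
    [0.004,0.03,0],
    [0.006,0.055,0],
    [0.006,0.055,0]
  ],
  "rotation": [
    [0,0,0],
    [0,0,0],
    [0,0,0]
  ],
  "grip": [1,1,1]
}}

```text
time_s: 13.65
position: [0.5525, 0.1971, 0.079]
tcp_rot: [[-0.951, -0.004, 0.309], [-0.309, -0.001, -0.951], [0.004, -1.0, 0.0]]
force: [0.7, -0.9, -0.4]
opening: 0.006
```

Call:
{"name": "arm_command", "arguments": {
  "translation": [
    [0,0.007,0],
    [0,0.013,0]
  ],
  "rotation": [
    [0,0,0],
    [0,0,0]
  ],
  "grip": [1,1]
}}

```text
time_s: 13.85
position: [0.5526, 0.1972, 0.0783]
tcp_rot: [[-0.951, -0.003, 0.309], [-0.309, -0.001, -0.951], [0.004, -1.0, 0.0]]
force: [-1.1, -0.9, 3.6]
opening: 0.003
```

```bash
python3 pr.py
```

```text
t 13.85 fingertip case [42.05  0.1  56.3 ] cover x 32.4 F [-1.29 -0.53  3.59] M [ 0.017  0.061 -0.007] op 0.003
[[-0.951 -0.003  0.309]
 [-0.309 -0.001 -0.951]
 [ 0.004 -1.     0.   ]]
```

Call:
{"name": "arm_command", "arguments": {
  "translation": [
    [0,0.005,0],
    [0,0.01,0]
  ],
  "rotation": [
    [0,0,0],
    [0,0,0]
  ],
  "grip": [1,1]
}}

```text
time_s: 14.05
position: [0.5527, 0.1972, 0.0774]
tcp_rot: [[-0.951, -0.003, 0.309], [-0.309, -0.001, -0.951], [0.004, -1.0, 0.0]]
force: [-0.9, -0.2, 4.2]
opening: 0.003
```

```bash
python3 pr.py|head -1
```

```text
t 14.05 fingertip case [42.11  0.06 55.45] cover x 32.4 F [-0.88  0.08  4.23] M [0.009 0.055 0.008] op 0.003
```

Moving with it at ~4 N; continuing.

Call:
{"name": "arm_command", "arguments": {
  "translation": [
    [0,0.007,0],
    [0,0.014,0]
  ],
  "rotation": [
    [0,0,0],
    [0,0,0]
  ],
  "grip": [1,1]
}}

```text
time_s: 14.25
position: [0.5528, 0.1972, 0.0762]
tcp_rot: [[-0.951, -0.003, 0.309], [-0.309, -0.001, -0.951], [0.003, -1.0, 0.0]]
force: [-0.4, 0.2, 4.8]
opening: 0.002
```

```bash
python3 pr.py|head -1
```

```text
t 14.25 fingertip case [4.223e+01 3.000e-02 5.420e+01] cover x 32.5 F [-0.3   0.3   4.77] M [-0.002  0.065 -0.048] op 0.002
```

Call:
{"name": "arm_command", "arguments": {
  "translation": [
    [0,0.009,0],
    [0,0.018,0]
  ],
  "rotation": [
    [0,0,0],
    [0,0,0]
  ],
  "grip": [1,1]
}}

```text
time_s: 14.45
position: [0.5529, 0.1972, 0.0748]
tcp_rot: [[-0.951, -0.003, 0.309], [-0.309, -0.001, -0.951], [0.003, -1.0, 0.0]]
force: [-2.2, -0.4, 5.1]
opening: 0.006
```

```bash
python3 pr.py|head -1
```

```text
t 14.45 fingertip case [4.231e+01 2.000e-02 5.277e+01] cover x 32.6 F [-2.25  0.33  5.13] M [ 0.024  0.035 -0.011] op 0.006
```

Call:
{"name": "arm_command", "arguments": {
  "translation": [
    [0,0.009,0],
    [0,0.018,0]
  ],
  "rotation": [
    [0,0,0],
    [0,0,0]
  ],
  "grip": [1,1]
}}

```text
time_s: 14.65
position: [0.5527, 0.1972, 0.0731]
tcp_rot: [[-0.951, -0.003, 0.309], [-0.309, -0.001, -0.951], [0.003, -1.0, 0.0]]
force: [-0.0, -0.2, 0.5]
opening: 0.005
```

```bash
python3 pr.py|head -1
```

```text
t 14.65 fingertip case [4.216e+01 3.000e-02 5.107e+01] cover x 32.5 F [-0.11 -0.19  0.55] M [-0.02  -0.045 -0.028] op 0.005
```

The force fell from 5 to 0.5 N, so the clip seems to have been passed. Following down to check it lies flat (expected ~45.4).

Call:
{"name": "arm_command", "arguments": {
  "translation": [
    [0,0.013,0],
    [0,0.026,0],
    [0,0.038,0],
    [0,0.05,0],
    [0,0.05,0]
  ],
  "rotation": [
    [0,0,0],
    [0,0,0],
    [0,0,0],
    [0,0,0],
    [0,0,0]
  ],
  "grip": [1,1,1,1,1]
}}

```text
time_s: 15.15
position: [0.552, 0.1971, 0.0689]
tcp_rot: [[-0.951, -0.005, 0.309], [-0.309, -0.002, -0.951], [0.005, -1.0, -0.0]]
force: [-0.6, -0.5, 2.2]
opening: 0.005
```

Call:
{"name": "arm_command", "arguments": {
  "translation": [
    [0,0.006,0],
    [0,0.012,0]
  ],
  "rotation": [
    [0,0,0],
    [0,0,0]
  ],
  "grip": [1,1]
}}

```text
time_s: 15.35
position: [0.5521, 0.1971, 0.0687]
tcp_rot: [[-0.951, -0.005, 0.309], [-0.309, -0.002, -0.951], [0.005, -1.0, 0.0]]
force: [-2.7, -0.8, 10.0]
opening: 0.008
```

```bash
python3 pr.py|head -1
```

```text
t 15.35 fingertip case [41.46  0.15 46.74] cover x 31.8 F [-2.82  0.11  9.98] M [0.05  0.473 0.045] op 0.008
```

Call:
{"name": "arm_command", "arguments": {
  "translation": [
    [0,0.004,0],
    [0,0.005,0]
  ],
  "rotation": [
    [0,0,0],
    [0,0,0]
  ],
  "grip": [1,1]
}}

```text
time_s: 15.55
position: [0.5521, 0.1971, 0.0687]
tcp_rot: [[-0.951, -0.004, 0.309], [-0.309, -0.002, -0.951], [0.005, -1.0, 0.0]]
force: [-2.7, -0.4, 9.0]
opening: 0.007
```

```bash
python3 pr.py|head -1
```

```text
t 15.55 fingertip case [41.48  0.15 46.75] cover x 31.8 F [-2.71  0.51  8.99] M [0.009 0.497 0.034] op 0.007
```

Call:
{"name": "arm_command", "arguments": {
  "translation": [
    [0,0.005,0],
    [0,0.008,0]
  ],
  "rotation": [
    [0,0,0],
    [0,0,0]
  ],
  "grip": [1,1]
}}

```text
time_s: 15.75
position: [0.5521, 0.1971, 0.0687]
tcp_rot: [[-0.951, -0.004, 0.309], [-0.309, -0.002, -0.951], [0.004, -1.0, 0.0]]
force: [-3.7, -0.2, 15.2]
opening: 0.009
```

```bash
python3 pr.py|head -1
```

```text
t 15.75 fingertip case [41.52  0.15 46.68] cover x 31.8 F [-3.56  0.93 15.22] M [ 0.067  0.675 -0.023] op 0.009
```

Solid at 46.7 mm with 15 N. Lifting off, then touching the plate's front for a flatness comparison.

Call:
{"name": "arm_command", "arguments": {
  "translation": [
    [0,-0.2,0],
    [0,-0.55,0],
    [0.4,-0.55,0],
    [0.83,-0.55,0],
    [0.83,-0.55,0]
  ],
  "rotation": [
    [0,0,0],
    [0,0,0],
    [0,0,0],
    [0,0,0],
    [0,0,0]
  ],
  "grip": [1,1,1,1,1]
}}

```text
time_s: 16.25
position: [0.4827, 0.1756, 0.1107]
tcp_rot: [[-0.951, -0.014, 0.309], [-0.309, -0.003, -0.951], [0.014, -1.0, -0.002]]
force: [0.0, 0.5, -0.2]
opening: 0.006
```

```bash
python3 - <<'E'
exec(open("pr.py").read())
c=cap("side")
x,y=200,120
im=cv2.resize(c["image"][y:y+80,x:x+80],None,fx=7,fy=7,interpolation=2)
cv2.imwrite("pics/fin.png",im)
E
```

```text
t 16.25 fingertip case [-31.34   1.38  88.67] cover x -41.0 F [ 0.17  0.45 -0.23] M [ 0.01   0.014 -0.01 ] op 0.006
[[-0.951 -0.014  0.309]
 [-0.309 -0.003 -0.951]
 [ 0.014 -1.    -0.002]]
```

View pics/fin.png

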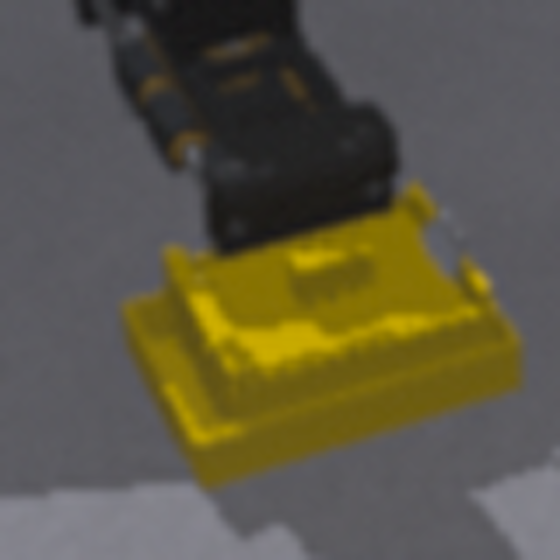

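Viewed: the cover is down inside the case, with the grey clip standing up behind its rear edge (~(445,240)). Now the front touch.

Call:
{"name": "arm_command", "arguments": {
  "translation": [
    [0,0.1,0],
    [-0.02,0.3,0],
    [-0.02,0.4,0],
    [-0.02,0.45,0],
    [-0.02,0.45,0]
  ],
  "rotation": [
    [0,0,0],
    [0,0,0],
    [0,0,0],
    [0,0,0],
    [0,0,0]
  ],
  "grip": [1,1,1,1,1]
}}

```text
time_s: 16.8
position: [0.4909, 0.1771, 0.0744]
tcp_rot: [[-0.951, -0.005, 0.309], [-0.309, -0.002, -0.951], [0.005, -1.0, -0.0]]
force: [-0.1, -0.2, 0.6]
opening: 0.003
```

```bash
python3 pr.py
```

```text
t 16.8 fingertip case [-22.83   0.22  52.42] cover x -32.5 F [-0.13 -0.2   0.59] M [0.002 0.039 0.031] op 0.003
[[-0.951 -0.005  0.309]
 [-0.309 -0.002 -0.951]
 [ 0.005 -1.    -0.   ]]
```

Call:
{"name": "arm_command", "arguments": {
  "translation": [
    [0.006,0.03,0],
    [0.012,0.05,0],
    [0.012,0.05,0],
    [0.012,0.05,0]
  ],
  "rotation": [
    [0,0,0],
    [0,0,0],
    [0,0,0],
    [0,0,0]
  ],
  "grip": [1,1,1,1]
}}

```text
time_s: 17.2
position: [0.49, 0.1768, 0.0716]
tcp_rot: [[-0.951, -0.004, 0.309], [-0.309, -0.001, -0.951], [0.004, -1.0, 0.0]]
force: [0.6, 0.3, 0.5]
opening: 0.002
```

```bash
python3 pr.py|head -1
```

```text
t 17.2 fingertip case [-23.8    0.19  49.55] cover x -33.5 F [0.66 0.15 0.53] M [ 0.04   0.013 -0.033] op 0.002
```

Call:
{"name": "arm_command", "arguments": {
  "translation": [
    [0,0.007,0],
    [0,0.014,0]
  ],
  "rotation": [
    [0,0,0],
    [0,0,0]
  ],
  "grip": [1,1]
}}

```text
time_s: 17.4
position: [0.49, 0.1768, 0.0704]
tcp_rot: [[-0.951, -0.004, 0.309], [-0.309, -0.001, -0.951], [0.004, -1.0, 0.0]]
force: [-0.6, -0.5, 0.1]
opening: 0.007
```

```bash
python3 pr.py|head -1
```

```text
t 17.4 fingertip case [-23.79   0.2   48.36] cover x -33.5 F [-0.71 -0.33  0.06] M [ 0.055 -0.026  0.009] op 0.007
```

Call:
{"name": "arm_command", "arguments": {
  "translation": [
    [0,0.007,0],
    [0,0.013,0]
  ],
  "rotation": [
    [0,0,0],
    [0,0,0]
  ],
  "grip": [1,1]
}}

```text
time_s: 17.6
position: [0.4899, 0.1768, 0.0691]
tcp_rot: [[-0.951, -0.004, 0.309], [-0.309, -0.001, -0.951], [0.004, -1.0, 0.0]]
force: [-1.1, -0.0, -0.4]
opening: 0.007
```

```bash
python3 pr.py|head -1
```

```text
t 17.6 fingertip case [-23.88   0.21  47.14] cover x -33.6 F [-1.08  0.31 -0.44] M [ 0.003  0.033 -0.016] op 0.007
```

Call:
{"name": "arm_command", "arguments": {
  "translation": [
    [0,0.004,0],
    [0,0.008,0]
  ],
  "rotation": [
    [0,0,0],
    [0,0,0]
  ],
  "grip": [1,1]
}}

```text
time_s: 17.8
position: [0.4899, 0.1768, 0.0689]
tcp_rot: [[-0.951, -0.004, 0.309], [-0.309, -0.001, -0.951], [0.004, -1.0, 0.0]]
force: [-1.0, -0.8, 5.8]
opening: 0.008
```

```bash
python3 pr.py|head -1
```

```text
t 17.8 fingertip case [-23.93   0.22  46.86] cover x -33.6 F [-1.16 -0.43  5.84] M [ 0.024  0.171 -0.008] op 0.008
```

The front touches at 46.86 mm and the rear at 46.7 mm, so the cover is flat. Retreating.

Call:
{"name": "arm_command", "arguments": {
  "translation": [
    [0,-0.2,0],
    [0,-0.6,0],
    [0,-1,0],
    [0,-1,0]
  ],
  "rotation": [
    [0,0,0],
    [0,0,0],
    [0,0,0],
    [0,0,0]
  ],
  "grip": [1,1,1,1]
}}

```text
time_s: 18.2
position: [0.493, 0.1774, 0.1521]
tcp_rot: [[-0.951, 0.005, 0.309], [-0.309, -0.0, -0.951], [-0.004, -1.0, 0.002]]
force: [0.4, -1.0, -0.3]
opening: 0.002
```

Call:
{"name": "arm_command", "arguments": {
  "translation": [
    [0,-0.5,0.5],
    [0,-1,1],
    [0,-1,1],
    [0,-1,1]
  ],
  "rotation": [
    [0,0,0],
    [0,0,0],
    [0,0,0],
    [0,0,0]
  ],
  "grip": [1,1,1,1]
}}

```text
time_s: 18.6
position: [0.5164, 0.0998, 0.2293]
tcp_rot: [[-0.952, -0.001, 0.306], [-0.306, -0.001, -0.952], [0.001, -1.0, 0.001]]
force: [-1.3, -0.8, 0.3]
opening: 0.01
```

Call:
{"name": "arm_command", "arguments": {
  "translation": [
    [0,0,0.5],
    [0,0,1],
    [0,0,1],
    [0,0,1]
  ],
  "rotation": [
    [0,0,0],
    [0,0,0],
    [0,0,0],
    [0,0,0]
  ],
  "grip": [1,1,1,1]
}}

```text
time_s: 19.0
position: [0.5384, 0.0255, 0.2263]
tcp_rot: [[-0.951, -0.009, 0.308], [-0.308, 0.0, -0.951], [0.008, -1.0, -0.003]]
force: [-0.8, 1.0, -0.0]
opening: 0.012
```

```bash
python3 - <<'E'
from h import *
C={n:cap(n) for n in("side","top")}
out=[]
for n,(x,y) in {"side":(205,135),"top":(152,170)}.items():
    out.append(cv2.resize(C[n]["image"][y:y+66,x:x+66],(396,396),interpolation=2))
cv2.imwrite("pics/end.png",np.hstack(out))
E
```

```text
(no output)
```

View pics/end.png

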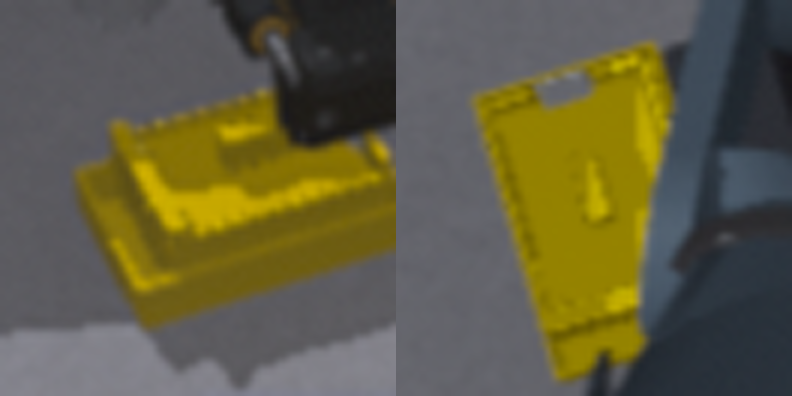

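The top crop shows the cover inside the liner. The grey clip at (567,88) overlaps its rear edge and the front is under the bar at ~(600,310). The gripper is clear.

```bash
python3 -c "
from rig import bot
print(bot.hand_in())"
```

```text
the job is handed in; nothing more can be done
None
```

The yellow cover is back on the soap case and the job was handed in at about 19 s, with the gripper clear. I gripped the cover by its rib, felt for the sill at 16° of tilt and slid the tongue under the bar to a firm stop. I then swung it down to the clip at about 6°, let go, and pressed the rear of the plate until it snapped.

- **Flatness:** the plate top touched at 46.9 mm in front and 46.7 mm at the rear, so it lies flat. It stayed solid under a 15 N press.
- **Clip:** the press force dropped from about 5 N to 0.5 N as the rear edge passed the clip. The last top picture shows the clip over the rear edge and the front under the bar.
- **Forces:** at the moments I read the sensor, the tongue took at most about 8 N while tilted, and the case at most about 15 N. Peaks between readings were not seen.
- **Disagreements:** the plate height read about 1.3 mm above what the sill touch predicted, which I put down to the estimated grip height. Pictures put the liner 8–10 mm to the rear. The tongue's stop put it at about 10 mm, so I took that stop as the slot's end wall, but I could not measure it directly.

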